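# Funnel in the mixing jar, agitator ball brought to it in a level dish

### The arm

A 6-joint arm with a two-finger parallel gripper is mounted at the origin on the work surface. World frame = base frame: x ahead of the robot, y to its left, z up, the work surface at z = 0. Lengths are in m, angles in rad, forces in N, time in s.
With the tool pointing down it reaches from about 0.375 to 0.975 m from the base axis. Payload 3.8 kg.
Tool frame: the origin (TCP) lies midway between the tips of the shut fingers; the grasp point (between the pads) lies 19 mm behind it; z points along the fingers, y is the line along which they close (so a half turn about z gives the same grasp; the last joint's range is limited). The gripper opens to 88 mm and grips with 3 to 60 N. Pads are 18 mm wide; open, the fingers measure 123 mm over their backs; the gripper's body (75 mm by 187 mm) begins 45 mm behind the grasp point.
Start: joints at [-1.246, 0.264, 1.604, -0, 1.274, -0.037], TCP at [0.239, -0.631, 0.239] pointing down, gripper open.
Joint ranges: [-2.63, 2.63], [-0.94, 2.18], [0.31, 2.57], [-1.31, 4.45], [0, 2.66], [-2.55, 2.55]. Speed limits (rad/s): [2.57, 2.57, 3.14, 3.14, 3.14, 3.14].

### API

Orientations are given as a rotation vector (axis times angle).
In Python, from cell import manip, inverse_kinematics, cams, order gives the robot as it stands. Calls block until the motion is done:
- manip.move_pose(position, orientation): joint-space move of the TCP to a pose.
- manip.move_linear(position, rate=0.15, rot=None): straight line of the TCP; rot=None keeps the orientation; rate is the mean speed in m/s.
- manip.set_joints(angles): joint-space move.
- manip.set_gripper(opening, force=None): finger opening in m; force is the grip in N (None keeps the last); returns when the fingers have stopped.
- manip.dwell(seconds).
- inverse_kinematics(position, orientation): joint angles nearest the present ones, or None.
- manip.state(): the state.
- cams.capture(name): name is "scene" or "top" or "wrist"; returns a dict with "image" (420x560x3 uint8, blue, green, red), "z_map" (420x560 float32, m along the optical axis (not along the pixel's ray), 0 where there is no reading), "intrinsics" (3x3 intrinsics, pixels), "position" and "orientation" of the camera in the world; the wrist camera has in their place "T_tool_cam" (4x4, takes a point from camera to tool coordinates, whose origin is the TCP and whose axes are the flange's). Camera axes: x right, y down, z forward; pixel columns grow to the right and rows downward; lengths in m; the calibration is good to about 2 mm. A picture is of the moment at which its call begins: read the wrist's pose just before it.
A pose or a line that the arm cannot do raises manip.IKError and nothing moves.
- order.close_job(): hands the job in; it is judged then, once.
The state is a dict: "clock": time; "joint_pos": joint angles; "joint_velocities": joint speeds; "tau": joint torques, N m; "tool_pos": TCP position; "tcp_rot": TCP orientation; "contact_force": force on the tool from outside, world axes, zero at the start; "moment": the same for the moment, N m; "gripper_width": finger opening in m; "grasp_force": force on a finger pad.
Only numpy, scipy, OpenCV 4.12 (cv2) and the standard library are available. Lean on these libraries where they do the work, as an engineer would, in place of code of your own. Each camera call takes 0.05 s, during which the arm holds its last target. There are 200 camera calls.

### The job

Set the orange funnel upright and fully down in the neck of the glass mixing jar, lowering it rather than dropping it, and let go of it. Then lift the steel dish, with the agitator ball lying loose in it, and turn it about a quarter turn, dish level and ball in the middle all the way, until its wooden handle points straight back to the robot's edge of the bench and the pouring lip hangs over the middle of the funnel's mouth, a finger's width above it and not touching. Finish there, still holding the dish level and still with the ball in its middle, ready to tip; do not push the jar about, and leave the other things on the bench where they are.

Things in the scene. Friction and masses are not known exactly. Their poses are not given: they have to be found in the camera images.
- dog_hole (a point): A point on top of the light wooden workbench (z = 0), at the centre of one of its 19 mm dog holes. Its axes, fixed, lie along the bench's edges: x ahead, away from the robot's edge, y to the robot's left.
- jar: Empty squat clear-glass mixing jar, loose, 0.45 kg, round: body 78 mm across up to 45 mm, then a sloping shoulder and a round open neck 51 mm outside, 43 mm inside from 57 mm up to the mouth at 75 mm. Origin: centre of its underside, z up; its x and y axes start along the bench's.
- jar_mouth (a point): Centre of the jar's mouth, in the plane of the top of the neck, 75 mm above the jar's underside.
- funnel: Orange plastic funnel, loose, about 70 g, standing on its stem. From below: stem tapering from 34 mm outside at the foot to 38 mm at 30 mm up; cone from 38 to 60 mm, 30 to 46 mm up; straight collar 60 mm outside, 46 to 70 mm up: grip this, across, from above. Origin: centre of the foot, z up. Fully down in the jar, the cone rests on the neck's inner edge, foot about 34 mm below the mouth.
- funnel_mouth (a point): Centre of the funnel's open top, 70 mm above its foot; the opening is 55 mm across, the funnel is open right through, walls 2.5 mm.
- dish: Shallow round steel dish, 112 mm across the rim, 25 mm high, loose, about 0.15 kg, on a flat foot 68 mm across. A straight wooden handle stands out level towards the dish's -x, a pouring lip 25 mm wide towards its -y. Origin: centre of the underside, z up. At the end its axes lie along the bench's; it starts about a quarter turn clockwise of that (handle to the robot's left, lip to the robot).
- dish_centre (a point): Middle of the dish's hollow, on its inner floor, 6 mm above the underside. The hollow rises gently all round it: 7 degrees, from 22 mm out 14, from 38 mm out 21, then the steep rim.
- dish_grip (a point): Place to grip the wooden handle (from above, across it), at mid height: 95 mm from the dish's centre, 26 mm above the underside. The handle is 18 mm wide, 16 mm high (18 to 34 mm above the underside) and runs from 70 to 146 mm from the dish's centre. Grip it firmly (some 30 N or more): the dish's weight hangs beside the grip.
- dish_lip (a point): Outer end of the pouring lip, on its middle: 70 mm from the dish's centre, 15.5 mm above the underside (the lip's underside is about 2 mm lower).
- ball: Loose polished steel agitator ball, 20 mm across, 33 g, lying in the dish within a few mm of its middle; it rolls freely. Origin: the ball's centre.
- stain_can: Small blue tin of stain with paper label, 66 mm across, 80 mm high, 0.4 kg. Origin: centre of underside. Leave alone.
- wax_tin: Flat brass wax tin with red lid, 76 mm across, 37 mm high. Origin: centre of underside. Leave alone.
- sanding_block: Cork sanding block, 60 x 100 x 28 mm. Origin: centre of underside. Leave alone.
- glue_bottle: Yellow glue bottle with orange nozzle, 60 mm across, 172 mm high. Origin: centre of underside. Leave alone.
- block_plane: Steel block plane, 160 x 50 mm, 55 mm high. Origin: centre of underside. Leave alone.
- mallet: Wooden mallet lying on its side, handle along its -x, 309 mm long in all, head 120 mm wide and 64 mm high. Origin: on the bench under the handle, 110 mm from the middle of the head. Leave alone.
- try_square: Try square lying flat, dark wooden stock 110 mm, steel blade 150 mm, 16 mm high. Origin: under the middle of the stock. Leave alone.
Not all that is in view belongs to the job. Of the things like the funnel, leave any that is pink; of the rest the smaller one is meant. Leave any turquoise look-alike of the jar alone.

How it is judged:
By the outcome, as a careful person would: the job done as asked, in the order asked, and still so for the second after the job is handed in, while the arm keeps its last pose, push and grip.
It also fails if it takes over 72 s, if anything falls off the work surface, if the arm or the gripper's body presses on something with over 40 N, if the wrist force passes 120 N, or if a joint passes its speed limit or range.

## Working session

There is one attempt and no reset: what is moved stays moved. The work goes in short steps, each a Python script; the robot and the scene stay as the last script left them, time stands still between calls to the robot, and variables do not carry over. Pictures are saved under pics/ and viewed, at most 10 in all, crops included, and the job is handed in when it is done.

```bash
ls; mkdir -p pics; cat > h.py <<'E'
import numpy as np, cv2
from scipy.spatial.transform import Rotation as R
from cell import manip, inverse_kinematics, cams, order
def cap(n):
    s=manip.state(); c=cams.capture(n)
    if n=="wrist":
        T=np.eye(4); T[:3,:3]=R.from_rotvec(s["tcp_rot"]).as_matrix(); T[:3,3]=s["tool_pos"]; T=T@np.array(c["T_tool_cam"])
    else:
        T=np.eye(4); o=np.array(c["orientation"]); T[:3,:3]=o if o.shape==(3,3) else R.from_rotvec(o).as_matrix(); T[:3,3]=c["position"]
    c["T"]=T; return c
def ray(c,u,v):
    d=np.linalg.inv(c["intrinsics"])@np.array([u,v,1.]); return c["T"][:3,3], c["T"][:3,:3]@d
def on_plane(c,u,v,z):
    o,d=ray(c,u,v); return o+d*(z-o[2])/d[2]
def pix(c,p):
    q=c["T"][:3,:3].T@(np.array(p)-c["T"][:3,3]); q=np.array(c["intrinsics"])@q; return q[:2]/q[2]
def zpt(c,u,v):
    o,d=ray(c,u,v); return o+d*c["z_map"][int(v),int(u)]
E
python3 - <<'E'
from h import *
for n in("top","scene"):
    c=cap(n); cv2.imwrite(f"pics/{n}0.png",c["image"]); print(n,np.round(c["T"],3).tolist(),c["orientation"],np.round(c["intrinsics"],1).tolist())
print(manip.state())
E
```

```text
pics
top [[0.014, -0.996, 0.092, 0.454], [-1.0, -0.013, 0.009, 0.0], [-0.008, -0.092, -0.996, 1.69], [0.0, 0.0, 0.0, 1.0]] [-2.18462431  2.15599197 -0.09042831] [[521.8, 0.0, 277.0], [0.0, 521.8, 209.4], [0.0, 0.0, 1.0]]
scene [[-0.682, 0.632, -0.368, 1.045], [0.731, 0.595, -0.333, 0.406], [0.009, -0.497, -0.868, 1.117], [0.0, 0.0, 0.0, 1.0]] [-1.13159665 -2.61174755  0.68888314] [[436.4, 0.0, 281.3], [0.0, 436.4, 214.7], [0.0, 0.0, 1.0]]
{'clock': 0.1, 'joint_pos': array([-1.24588875e+00,  2.64639233e-01,  1.60520603e+00,  1.34464735e-06,
        1.27370619e+00, -3.68829085e-02]), 'joint_velocities': array([ 1.03221149e-03, -1.54144116e-03, -3.25016929e-03,  2.98520697e-03,
       -5.00086912e-05,  5.19813154e-04]), 'tau': array([ 1.74693555e-04, -5.03616571e+01, -3.58072150e+01,  7.29206228e-02,
        2.33576348e-02, -6.25342022e-05]), 'tool_pos': array([ 0.23872423, -0.6307031 ,  0.23755547]), 'tcp_rot': array([-3.08842437e+00, -5.64855405e-01,  4.39308719e-04]), 'contact_force': array([ 0.01815411,  0.06066218, -0.63963265]), 'moment': array([-0.04027418, -0.03366289,  0.05157874]), 'grasp_force': 0.0, 'gripper_width': 0.08805263215603207}
```

View pics/top0.png

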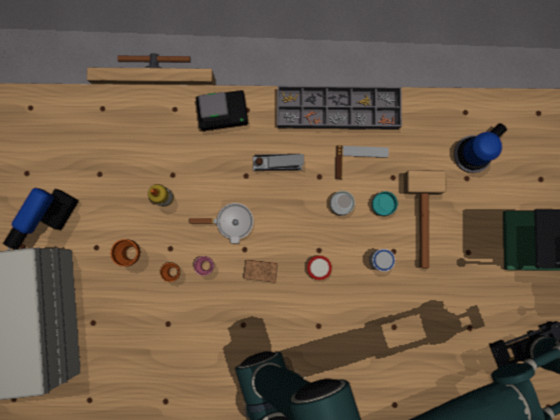

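View pics/scene0.png

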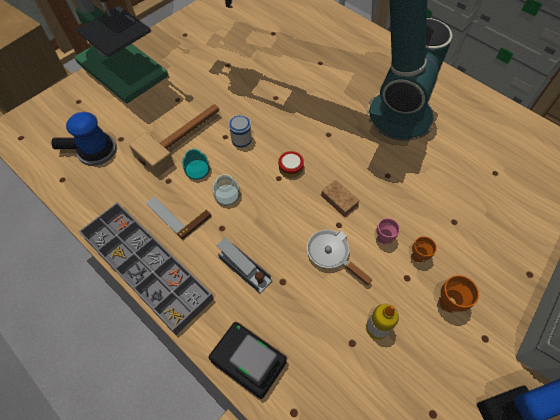

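Lists of candidates from the top view: funnel-like – large orange (126,252), small orange (170,271), pink (204,266). Jar-like – clear (342,204), turquoise (384,204). The dish is at (235,222), handle left, lip towards the robot. I choose the small orange funnel and the clear jar.

```bash
python3 - <<'E'
from h import *
t=cap("top"); s=cap("scene"); w=cams.capture("wrist"); print(np.round(w["T_tool_cam"],3).tolist(),np.round(w["intrinsics"],1).tolist())
def tri(a,pa,b,pb):
    o1,d1=ray(a,*pa);o2,d2=ray(b,*pb)
    k=np.linalg.lstsq(np.c_[d1,-d2],o2-o1,rcond=None)[0]; p,q=o1+d1*k[0],o2+d2*k[1]; return (p+q)/2,np.linalg.norm(p-q)
def blobs(c,lo,hi,m=40):
    h=cv2.cvtColor(c["image"],cv2.COLOR_BGR2HSV); k=cv2.inRange(h,lo,hi)
    n,l,st,ce=cv2.connectedComponentsWithStats(k); return [(st[i].tolist(),ce[i].round(1)) for i in range(1,n) if st[i,4]>m]
for n,c in(("t",t),("s",s)):
    print(n,"orange",blobs(c,(4,170,70),(13,255,255)))
for n,uv in dict(bigf=(126,252),f=(170,271),pink=(204,266),jar=(342,204),dish=(235,222),grip=(200,221),wax=(319,267),glue=(159,190),plane=(285,162)).items():
    print(n,on_plane(t,*uv,0.04).round(3),"zmap",zpt(t,*uv).round(3))
print("f",tri(t,(170,271),s,(424,249)),"jar",tri(t,(342,204),s,(227,190)))
# bench direction: dark dog holes
g=cv2.cvtColor(t["image"],cv2.COLOR_BGR2GRAY); n,l,st,ce=cv2.connectedComponentsWithStats((cv2.GaussianBlur(g,(3,3),0)<60).astype(np.uint8))
print([on_plane(t,*ce[i],0)[:2].round(3).tolist() for i in range(1,n) if 8<st[i,4]<45 and max(st[i,2:4])<9])
cr=lambda c,u,v,r:cv2.resize(c["image"][v-r:v+r,u-r:u+r],(390,390),interpolation=cv2.INTER_CUBIC)
cv2.imwrite("pics/crop1.png",np.hstack([cr(t,165,262,55),cr(s,425,255,60)]))
E
```

```text
[[0.0, -0.963, -0.268, 0.069], [1.0, 0.0, -0.0, 0.001], [0.001, -0.268, 0.963, -0.145], [0.0, 0.0, 0.0, 1.0]] [[300.2, 0.0, 276.8], [0.0, 300.2, 209.6], [0.0, 0.0, 1.0]]
t orange [([111, 239, 28, 27, 397], array([123.1, 252.4])), ([160, 263, 20, 19, 214], array([168.7, 271.9]))]
s orange [([412, 236, 25, 24, 311], array([423.9, 247.7])), ([441, 275, 38, 36, 722], array([459.3, 292.7])), ([385, 306, 9, 10, 58], array([389.2, 311.1]))]
bigf [0.465 0.49  0.04 ] zmap [0.465 0.501 0.004]
f [0.407 0.349 0.04 ] zmap [0.406 0.357 0.005]
pink [0.424 0.243 0.04 ] zmap [0.424 0.248 0.001]
jar [ 0.626 -0.191  0.04 ] zmap [ 0.63  -0.195  0.001]
dish [0.564 0.148 0.04 ] zmap [0.566 0.15  0.021]
grip [0.566 0.259 0.04 ] zmap [0.567 0.26  0.035]
wax [ 0.426 -0.119  0.04 ] zmap [ 0.426 -0.119  0.038]
glue [0.664 0.393 0.04 ] zmap [0.652 0.372 0.129]
plane [ 0.759 -0.008  0.04 ] zmap [ 0.758 -0.008  0.044]
f (array([0.40688569, 0.34858599, 0.05129159]), np.float64(0.0036554569818073803)) jar (array([ 0.62789973, -0.19280625,  0.01833569]), np.float64(0.001351438779262265))
[[0.992, -0.194], [0.985, -0.16], [0.94, 0.841], [0.939, 0.601], [0.939, 0.361], [0.941, -0.6], [0.94, -0.841], [0.908, -0.055], [0.719, 0.84], [0.72, 0.6], [0.72, 0.36], [0.72, 0.12], [0.721, -0.12], [0.721, -0.361], [0.721, -0.6], [0.72, -0.841], [0.66, 0.416], [0.479, 0.6], [0.48, 0.36], [0.48, -0.6], [0.447, -0.578], [0.239, 0.6], [0.24, 0.36], [0.239, -0.121], [0.24, -0.36], [-0.005, 0.84], [-0.0, 0.6], [-0.0, 0.36], [-0.001, -0.361]]
```

View pics/crop1.png

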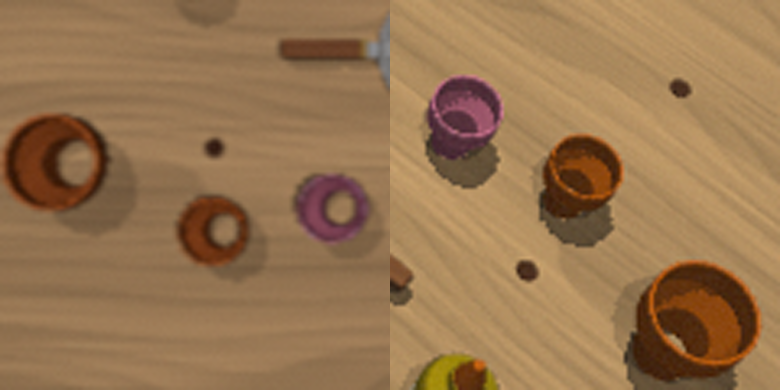

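The crop shows the small orange funnel upright between the large orange one (left) and the pink one (right): crop pixel (213,230), top view (169,272). It is the right one. Next is a wrist-camera tour of the jar, dish and funnel, with two places each.

```bash
cat >> h.py <<'E'
def down(xdir):  # tool x axis horizontal along angle xdir, z down
    x=np.array([np.cos(xdir),np.sin(xdir),0]); z=np.array([0,0,-1.]); return R.from_matrix(np.c_[x,np.cross(z,x),z]).as_rotvec()
E
python3 - <<'E'
from h import *
import pickle
def best(p,a0): 
    for a in(a0,a0+np.pi): print(p,round(a,2),np.round(inverse_kinematics(p,down(a)),2))
for p,a in (((.628,-.193,.2),np.pi/2),((.407,.345,.2),np.pi/2),((.566,.245,.12),np.pi/2),((.535,-.123,.2),0),((.628,-.193,.2),0)): best(p,a)
E
```

```text
(0.628, -0.193, 0.2) 1.57 [-0.34  0.26  1.69 -0.    1.2  -0.34]Traceback (most recent call last):
  File "<stdin>", line 5, in <module>
  File "<stdin>", line 4, in best
    return _wrapfunc(a, 'round', decimals=decimals, out=out)
    return _wrapit(obj, method, *args, **kwds)
    result = getattr(arr, method)(*args, **kwds)
TypeError: unsupported operand type(s) for *: 'NoneType' and 'float'
```

```bash
python3 - <<'E'
from h import *
import pickle
a=down(np.pi/2); out={}
# camera sits +y of tool by 0.069
P=dict(jar1=(.628,-.22,.21),jar2=(.628,-.15,.21),dish1=(.566,.14,.21),dish2=(.566,.20,.21),fun1=(.407,.31,.21),fun2=(.407,.37,.21))
for k,p in P.items():
    (manip.move_pose if k[-1]=="1" else manip.move_linear)(p,a)if k[-1]=="1" else manip.move_linear(p)
    manip.dwell(.2); out[k]=cap("wrist")
pickle.dump(out,open("v.pkl","wb"))
cv2.imwrite("pics/tour.png",cv2.resize(np.vstack([np.hstack([out[k]["image"] for k in r]) for r in(("jar1","dish1"),("jar2","fun1"))]),(800,600)))
s=manip.state();print(s["clock"],s["tool_pos"],s["contact_force"])
E
```

```text
7.4417 [0.40700498 0.36929991 0.20999431] [-0.27524572 -0.7245303  -0.57502666]
```

View pics/tour.png

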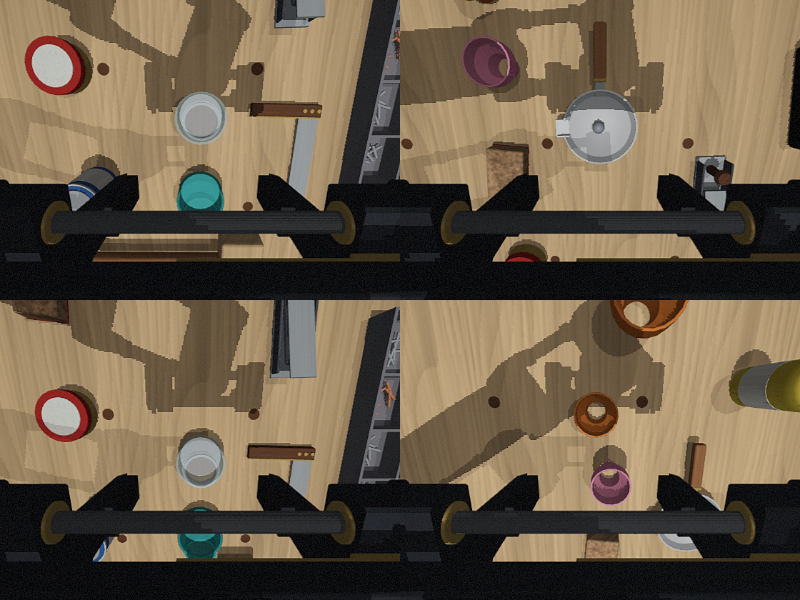

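The picture shows the jar at full-res pixel (280,164), the dish (837-560,178) with the ball central and its lip towards the robot (image left), and the funnel at (276,158).

```bash
cat > m.py <<'E'
from h import *
from scipy.optimize import least_squares
def cloud(c):
    H,W=c["z_map"].shape; v,u=np.mgrid[:H,:W]; d=np.stack([u,v,np.ones_like(u)],-1)@np.linalg.inv(c["intrinsics"]).T
    return (d*c["z_map"][...,None])@c["T"][:3,:3].T+c["T"][:3,3]
def circ(p): 
    f=least_squares(lambda q:np.hypot(p[:,0]-q[0],p[:,1]-q[1])-q[2],[*p[:,:2].mean(0),.03],loss="soft_l1",f_scale=.001); return f.x
def tri2(cs,ps):
    A=[];b=[]
    for c,p in zip(cs,ps):
        o,d=ray(c,*p); d=d/np.linalg.norm(d); M=np.eye(3)-np.outer(d,d); A.append(M); b.append(M@o)
    x=np.linalg.solve(sum(A),sum(b)); return x
E
python3 - <<'E'
from m import *
import pickle
V=pickle.load(open("v.pkl","rb"))
for k in("fun1","fun2"):
    c=V[k]; P=cloud(c); h=cv2.cvtColor(c["image"],cv2.COLOR_BGR2HSV); m=cv2.inRange(h,(3,150,40),(14,255,255))>0
    m&=(np.hypot(P[...,0]-.407,P[...,1]-.347)<.05)
    top=P[m&(P[...,2]>.05)]; zt=np.percentile(top[:,2],90); r=P[m&(P[...,2]>zt-.003)]
    print(k,"ztop",zt.round(4),"rim circ",circ(r).round(4),len(r))
    # outer contour hull ellipse
    k2=(m*255).astype(np.uint8); cn=max(cv2.findContours(k2,0,cv2.CHAIN_APPROX_NONE)[0],key=cv2.contourArea); e=cv2.fitEllipse(cv2.convexHull(cn)); print(" ellipse",np.round(e[0],1),np.round(e[1],1),on_plane(c,*e[0],.07).round(4))
    V[k]["e"]=e[0]
print("tri funnel",tri2([V["fun1"],V["fun2"]],[V["fun1"]["e"],V["fun2"]["e"]]))
for k in("dish1","dish2"):
    c=V[k]; P=cloud(c); rr=np.hypot(P[...,0]-.566,P[...,1]-.15); h=cv2.cvtColor(c["image"],cv2.COLOR_BGR2HSV)
    rim=P[(rr<.065)&(P[...,2]>.0225)&(P[...,2]<.03)&(rr>.045)]
    q=circ(rim); print(k,"rim",q.round(4),len(rim),"zfloor",np.median(P[(rr<.02)&(rr>.012)][:,2]).round(4))
    hb=(cv2.inRange(h,(3,80,20),(20,255,130))>0)&(P[...,2]>.024)&(P[...,2]<.045)&(np.hypot(P[...,0]-q[0],P[...,1]-q[1])>.068)&(np.hypot(P[...,0]-q[0],P[...,1]-q[1])<.16)
    hp=P[hb]; mu=hp.mean(0); d=np.linalg.svd(hp[:,:2]-mu[:2],full_matrices=False)[2][0]; d*=np.sign(d[1])
    print(" handle mean",mu.round(4),"dir deg",np.degrees(np.arctan2(d[1],d[0])).round(2),"span",np.percentile((hp[:,:2]-q[:2])@d,[1,99]).round(4),"dir centre->mean",np.degrees(np.arctan2(*(mu[:2]-q[:2])[::-1])).round(2),"ztop",np.percentile(hp[:,2],[50,90]).round(4), "width",np.ptp(np.percentile((hp[:,:2]-mu[:2])@[-d[1],d[0]],[2,98])).round(4))
    b=P[(np.hypot(P[...,0]-q[0],P[...,1]-q[1])<.015)&(P[...,2]>.017)]; print(" ball",b.mean(0).round(4) if len(b) else None,b[:,2].max().round(4) if len(b) else None)
    lp=P[(np.hypot(P[...,0]-q[0],P[...,1]-q[1])>.059)&(np.hypot(P[...,0]-q[0],P[...,1]-q[1])<.075)&(P[...,2]>.008)&(P[...,0]<q[0]-.04)]; print(" lip",lp.mean(0).round(4),len(lp))
cv2.imwrite("pics/jars.png",np.hstack([cv2.resize(V[k]["image"][v:v+100,230:330],(400,400),interpolation=cv2.INTER_CUBIC) for k,v in(("jar1",115),("jar2",175))]))
E
```

```text
fun1 ztop 0.0699 rim circ [0.406  0.3458 0.0284] 494
 ellipse [274.  160.3] [62.2 63.1] [0.4061 0.3466 0.07  ]
fun2 ztop 0.0696 rim circ [0.4059 0.3461 0.0284] 463
 ellipse [275.7 218.5] [58.9 61. ] [0.4061 0.3489 0.07  ]
tri funnel [0.406036   0.3453061  0.05844956]
dish1 rim [0.5696 0.1505 0.0562] 1398 zfloor 0.3087
 handle mean [0.541  0.2257 0.0317] dir deg 51.0 span [-0.1441  0.1137] dir centre->mean 110.82 ztop [0.0328 0.034 ] width 0.0511
 ball [0.5696 0.1606 0.2986] 0.3164
 lip [0.5078 0.1646 0.276 ] 5267
dish2 rim [0.5696 0.1507 0.0562] 1216 zfloor 0.0068
 handle mean [0.5696 0.2637 0.033 ] dir deg 90.59 span [0.0743 0.1451] dir centre->mean 90.0 ztop [0.0331 0.0341] width 0.017
 ball [0.5671 0.1518 0.022 ] 0.026
 lip [0.5169 0.1933 0.2292] 2457
```

View pics/jars.png

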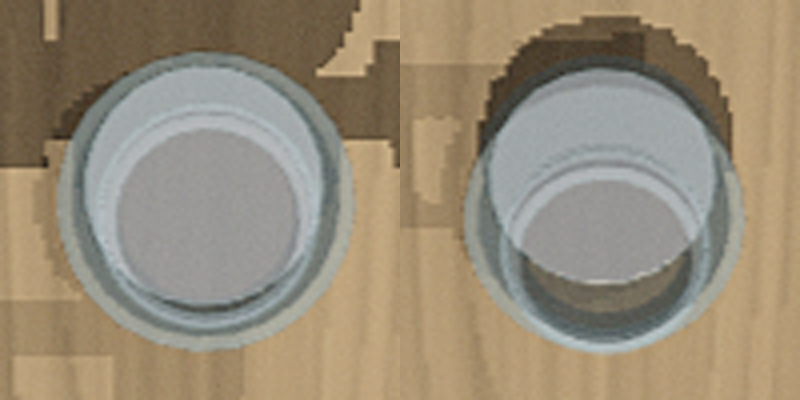

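The jar crops show the inner mouth disc at crop (207,216) in jar1, i.e. pixel (281.7,169), and the neck ring centre at about (206,250) in jar2, i.e. (281.5,237.5). The outer body circle in jar1 is at (281.2,165.5). I triangulate those, then grasp the funnel.

```bash
python3 - <<'E'
from m import *
import pickle
V=pickle.load(open("v.pkl","rb"))
a,b=V["jar1"],V["jar2"]
print("tri",tri2([a,b],[(281.7,169),(281.5,237.5)]).round(4),[on_plane(a,281.7,169,.075).round(4),on_plane(b,281.5,237.5,.075).round(4),on_plane(a,281.2,165.5,.045).round(4)])
# ring edges predicted
j=np.array([*on_plane(a,281.7,169,.075)[:2],0]); ims=[]
for c,v in((a,115),(b,175)):
    im=cv2.resize(c["image"][v:v+100,230:330],(400,400),interpolation=cv2.INTER_CUBIC)
    for r,z,col in((.0255,.075,(0,0,255)),(.0215,.075,(0,255,0)),(.039,.045,(255,0,0))):
        for t in np.linspace(0,2*np.pi,90):
            p=pix(c,j+[r*np.cos(t),r*np.sin(t),z]); cv2.circle(im,(int((p[0]-230+.5)*4),int((p[1]-v+.5)*4)),1,col,-1)
    ims.append(im)
cv2.imwrite("pics/jarchk.png",np.hstack(ims))
# grasp the funnel, tool y along world x
rot=down(np.pi/2); manip.move_pose((.406,.346,.12),rot); manip.set_gripper(.080)
manip.move_linear((.406,.346,.043),rate=.08); manip.set_gripper(.04,force=15)
s=manip.state(); print(s["clock"],s["gripper_width"],s["grasp_force"],s["tool_pos"],s["contact_force"])
manip.move_linear((.406,.346,.19),rate=.1); s=manip.state(); print(s["clock"],s["gripper_width"],s["grasp_force"],s["contact_force"])
E
```

```text
tri [ 0.6329 -0.1924  0.0672] [array([ 0.6326, -0.1913,  0.075 ]), array([ 0.633 , -0.1895,  0.075 ]), array([ 0.6325, -0.1919,  0.045 ])]
9.7833 0.060467433097751475 15.000140761621878 [0.40626305 0.34625257 0.0434724 ] [0.2898351  0.88530244 1.58413828]
11.4 0.05997906287428274 15.000003614150046 [-0.23213416 -0.05969539 -0.91941935]
```

View pics/jarchk.png

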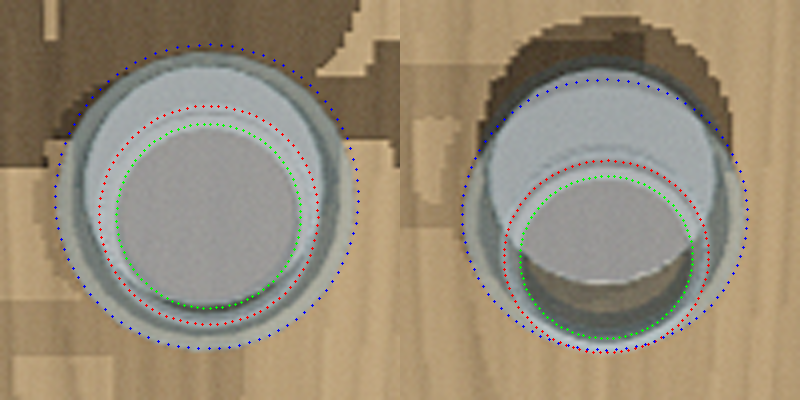

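The overlay fits both views: green and red match the mouth's inner and outer rings, so the jar is at (0.6325,-0.1913). I carry the funnel over and lower it with a force check.

```bash
python3 - <<'E'
from h import *
rot=down(np.pi/2); J=np.array([.6325,-.1913]); off=np.array([.0,.0])
manip.move_pose((*J,.20),rot); manip.move_linear((*J,.125),rate=.1); manip.dwell(.3)
f0=manip.state()["contact_force"]
z=.125; manip.move_linear((*J,.096),rate=.04); z=.096
while z>.080:
    f=manip.state()["contact_force"]-f0
    print(round(z,4),f.round(2))
    if f[2]>3: break
    z-=.002; manip.move_linear((*J,z),rate=.03)
c=cap("wrist"); cv2.imwrite("pics/placed.png",c["image"])
s=manip.state(); print(s["clock"],s["tool_pos"],s["gripper_width"])
E
```

```text
0.096 [ 1.97 -0.09 -0.55]
0.094 [ 0.32  0.34 -0.73]
0.092 [ 0.29 -0.14 -0.11]
0.09 [ 0.5   0.15 -0.22]
0.088 [-0.57  0.62 -0.95]
0.086 [ 0.79 -1.6   0.6 ]
0.084 [-2.16 -0.57  5.71]
17.1167 [ 0.63261975 -0.19173756  0.08517672] 0.06015052715083273
```

View pics/placed.png

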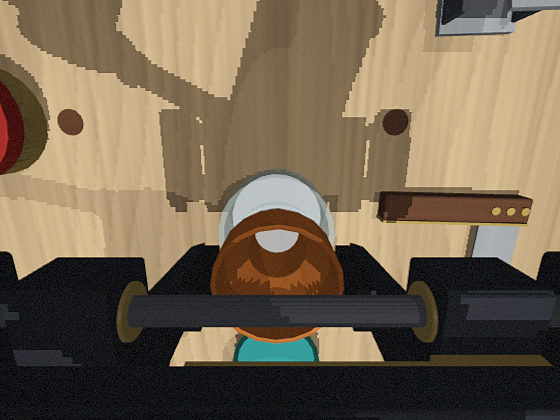

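The picture shows the funnel upright in the jar's neck, with contact at the expected height. I release it, rise and measure it.

```bash
python3 - <<'E'
from m import *
manip.set_gripper(.074); manip.move_linear((.6325,-.1915,.20),rate=.12)
manip.move_linear((.6325,-.225,.24),rate=.15); manip.dwell(.2)
for k in range(2):
    c=cap("wrist"); P=cloud(c); h=cv2.cvtColor(c["image"],cv2.COLOR_BGR2HSV); m=(cv2.inRange(h,(3,150,40),(14,255,255))>0)&(np.hypot(P[...,0]-.6325,P[...,1]+.1915)<.05)&(P[...,2]<.14)
    zt=np.percentile(P[m][:,2],95); r=P[m&(P[...,2]>zt-.004)]; q=circ(r); A=np.c_[r[:,:2]-q[:2],np.ones(len(r))]; print("z",zt.round(4),q.round(4),"tilt",np.linalg.lstsq(A,r[:,2],rcond=None)[0].round(4))
    j=np.array([.6325,-.1913]); 
    if k==0: manip.move_linear((.6325,-.185,.24),rate=.15); manip.dwell(.2)
cv2.imwrite("pics/seated.png",c["image"][100:320,150:400]); print(manip.state()["clock"])
E
```

```text
z 0.1116 [ 0.6321 -0.1928  0.0282] tilt [0.0078 0.0292 0.1109]
z 0.1116 [ 0.6321 -0.1925  0.0283] tilt [0.0071 0.0221 0.1108]
20.05
```

View pics/seated.png

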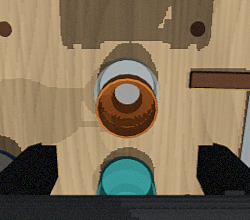

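The funnel is seated upright: mouth at (0.6321,-0.1926,0.1115), at crop (127,107), jar not moved. Now I grip the dish handle and lift it slowly.

```bash
cat >> m.py <<'E'
def dish(c,approx,zb):
    P=cloud(c); rr=np.hypot(P[...,0]-approx[0],P[...,1]-approx[1]); h=cv2.cvtColor(c["image"],cv2.COLOR_BGR2HSV)
    rim=P[(rr<.064)&(P[...,2]>zb+.0215)&(P[...,2]<zb+.030)&(rr>.046)]; q=circ(rim)
    rr=np.hypot(P[...,0]-q[0],P[...,1]-q[1]); rim=P[(np.abs(rr-.055)<.004)&(np.abs(P[...,2]-zb-.024)<.008)]
    top=[]; th=np.arctan2(rim[:,1]-q[1],rim[:,0]-q[0])
    for a in np.linspace(-np.pi,np.pi,37)[:-1]:
        s=rim[(th>=a)&(th<a+np.pi/18)]
        if len(s)>4: top.append(s[s[:,2]>np.percentile(s[:,2],80)].mean(0))
    top=np.array(top); A=np.c_[top[:,:2]-q[:2],np.ones(len(top))]; pl=least_squares(lambda k:A@k-top[:,2],[0,0,.1],loss="soft_l1",f_scale=.0005).x
    b=P[(rr<.03)&(P[...,2]>zb+.019)&(P[...,2]<zb+.03)]
    return q.round(4),pl.round(4),(b.mean(0)[:2]-q[:2]).round(4) if len(b) else None
E
python3 - <<'E'
from m import *
rot=down(np.radians(90.2)); g=np.array([.5694,.2456])
manip.move_pose((*g,.12),rot); manip.set_gripper(.045)
manip.move_linear((*g,.05),rate=.12); manip.move_linear((*g,.008),rate=.05)
manip.dwell(.2); print("t",manip.state()["clock"]); 
for k in("top","wrist"): print(k,dish(cap(k),(.5696,.1506),0))
manip.set_gripper(.012,force=50); s=manip.state(); print(s["clock"],s["gripper_width"],s["grasp_force"],s["contact_force"])
manip.move_linear((*g,.058),rate=.035); manip.dwell(.4); s=manip.state(); print(s["clock"],s["tool_pos"],s["moment"],s["gripper_width"])
for k in("top","wrist","scene"):
    c=cap(k); print(k,dish(c,(.5696,.1506),.05))
    if k!="top": cv2.imwrite(f"pics/lift_{k}.png",c["image"])
E
```

```text
t 24.225
top (array([0.5692, 0.1514, 0.0546]), array([-0.0027,  0.0049,  0.0286]), array([-0.0027,  0.0012]))
wrist (array([0.5701, 0.1511, 0.0561]), array([ 0.0006, -0.0071,  0.0259]), None)
24.8583 0.017030953428531097 50.00002384185791 [0.1651901  0.02388375 0.54054628]
26.8333 [0.56937267 0.24557241 0.05793656] [ 0.14802785 -0.09112105  0.01300865] 0.017144768754702236
top (array([0.569 , 0.1514, 0.055 ]), array([0.0132, 0.0007, 0.0778]), array([-0.0029, -0.0005]))
wrist (array([0.5699, 0.1601, 0.0475]), array([-0.3609,  0.1702,  0.0677]), None)
scene (array([0.5713, 0.1527, 0.0556]), array([-0.0003,  0.0126,  0.0771]), array([-0.0013,  0.0009]))
```

```bash
python3 - <<'E'
from m import *
p=manip.state()["tool_pos"]
manip.move_linear((p[0],p[1],.160),rate=.04)
G=np.array([.5371,-.1226]); rot=down(np.pi)
print(manip.state()["clock"])
manip.move_linear((*G,.160),rate=.04,rot=rot); manip.dwell(.4)
s=manip.state(); print(s["clock"],s["tool_pos"],s["tcp_rot"],s["joint_pos"].round(2))
ims=[]
for k in("top","scene"):
    c=cap(k); print(k,dish(c,(.6321,-.1226),.152)); u,v=pix(c,(.62,-.15,.15)).astype(int); ims.append(cv2.resize(c["image"][v-65:v+65,u-65:u+65],(400,400),interpolation=cv2.INTER_CUBIC))
cv2.imwrite("pics/over.png",np.hstack(ims))
E
```

```text
29.6833
39.475 [ 0.53710954 -0.12259918  0.16001662] [6.51066107e-05 3.14157978e+00 3.68962660e-06] [-0.27  0.09  1.95  0.    1.09 -1.84]
top (array([ 0.6312, -0.1212,  0.0558]), array([-1.000e-04,  1.900e-02,  1.799e-01]), array([-0.001, -0.002]))
scene (array([ 0.6338, -0.1199,  0.0557]), array([-0.0053,  0.0083,  0.1786]), array([ 0.0008, -0.0014]))
```

View pics/over.png

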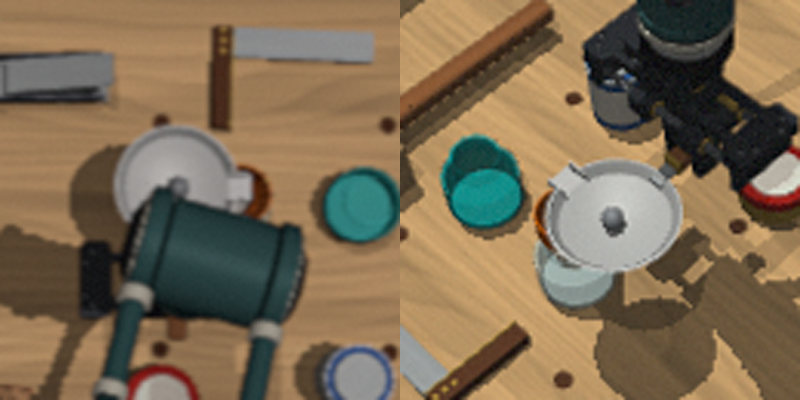

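The dish is over the jar with its lip above the funnel and the ball in the middle; in the scene crop the lip is at (567,182) and the ball at (613,220). I lower it slowly to the final height.

```bash
python3 - <<'E'
from m import *
manip.move_linear((.5371,-.1231,.1205),rate=.015); manip.dwell(.6)
s=manip.state(); print(s["clock"],s["tool_pos"],s["gripper_width"],s["grasp_force"],s["contact_force"])
ims=[]
for k in("top","scene"):
    c=cap(k); print(k,dish(c,(.6321,-.1226),.1125)); u,v=pix(c,(.62,-.15,.12)).astype(int); ims.append(cv2.resize(c["image"][v-50:v+50,u-50:u+50],(400,400),interpolation=cv2.INTER_CUBIC))
    h=cv2.cvtColor(c["image"],cv2.COLOR_BGR2HSV);P=cloud(c)
    m=(cv2.inRange(h,(3,150,40),(14,255,255))>0)&(np.hypot(P[...,0]-.632,P[...,1]+.1926)<.04)&(P[...,2]>.108)&(P[...,2]<.116); print(" funnel rim",circ(P[m]).round(4),m.sum())
    rr=(P[...,1]<-.183)&(P[...,1]>-.2)&(np.abs(P[...,0]-.632)<.02)&(P[...,2]>.121)&(P[...,2]<.14); print(" lip end",P[rr].mean(0).round(4),P[rr].min(0).round(4),rr.sum())
cv2.imwrite("pics/final.png",np.hstack(ims))
E
```

```text
42.9583 [ 0.53711131 -0.12308559  0.12051406] 0.017382775691217923 49.99942258000374 [ 0.42999054  0.3312234  -1.71367892]
top (array([ 0.6306, -0.1218,  0.0556]), array([-0.0021, -0.0087,  0.1405]), array([ 0.0014, -0.0018]))
 funnel rim [ 0.6319 -0.1923  0.0271] 11
 lip end [ 0.6324 -0.1868  0.1307] [ 0.619  -0.1896  0.1226] 23
scene (array([ 0.6337, -0.1201,  0.0556]), array([-0.0082,  0.0099,  0.1392]), array([ 0.0011, -0.0014]))
 funnel rim [ 0.6332 -0.1892  0.0286] 34
 lip end [ 0.6328 -0.1875  0.1315] [ 0.6201 -0.1917  0.1281] 26
```

View pics/final.png

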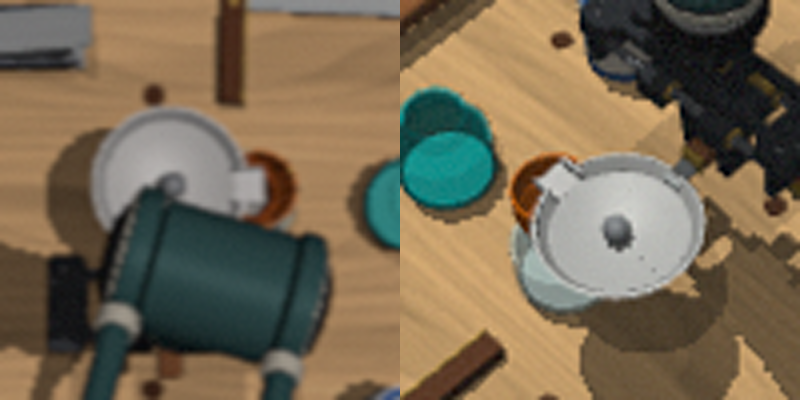

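The picture shows the lip centred over the funnel's mouth, in the top crop (250,190), with the ball in the middle and the gap about right. The measured offset from dish centre to funnel is 69–70 mm, with the dish level.

```bash
python3 -c "
from cell import order; print(order.close_job())"
```

```text
the job is handed in; nothing more can be done
None
```

I handed the job in at about 43 s on the robot's clock. The funnel is seated upright in the jar, and the dish is held level with the ball in its middle, its handle pointing to the robot and its lip about 15 mm above the centre of the funnel's mouth.

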